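# Fit the selector arm on its splined spindle and set it to the stop

## Task

Fit the long selector arm onto the splined spindle of the sloping switch box: turn the arm so that its bore matches the spindle's three ribs, and push it fully home on the spindle's collar. Then swing the arm anticlockwise, as seen facing the sloping panel, until it rests against the stop pin, and let go. Leave the short arm and the other loose things where they are.

Things in the scene. Friction and masses are not known exactly. Their poses are not given: they have to be found in the camera images.
- selector_arm: The long selector arm, dark steel, 70 to 120 g, lying flat on the bench, knob up. Square hub 30 x 30 mm, 22 mm tall; from its +x side a blade 14 mm wide, 8 mm thick, flush with the hub's underside, runs to 92 mm from the bore axis. Origin: bore axis at the hub's underside; z up the bore, x along the blade. The flats at y = +-15 mm can be gripped from above over their full height.
- bore_top (a point): Upper mouth of the selector arm's bore, on its axis at the hub's top, 22 mm above the underside; axes as the arm. The bore goes right through and is T-shaped: a 10 mm core with three slots, each 7 mm wide and reaching 10.5 mm from the axis, toward -x, +y and -y. There is no slot toward +x, the blade's side.
- knob_top (a point): Top of the black knob at the end of the selector arm's blade: 16 mm across, 83 mm from the bore axis, its top 28 mm above the hub's underside.
- spindle_seat (a point): Centre of the top of the spindle's collar, where the hub's underside must rest. z points out of the panel along the spindle, 25 degrees from vertical, leaning to the box's front. x points to the spindle's ribless side and turns with the spindle; the fitted arm's x lies along it (one way only, about 0.1 rad play, 0.8 mm side clearance). Collar 40 mm across, 6 mm tall above the panel.
- spindle_tip (a point): Tip of the steel spindle, 32 mm beyond the seat on its axis; axes as the seat. Round core 8 mm across up to 26 mm above the seat, then tapering to 3.6 mm at the tip. Three ribs toward -x, +y and -y, 5.4 mm wide, reaching 9 mm from the axis, 20 mm tall above the seat, their top 3.5 mm narrowed to 3 mm wide.
- spindle (a joint): Spindle angle, rad; grows anticlockwise seen facing the panel. At 0 the seat's x points straight up the slope, at 1.57 to the box's left (+y). Friction 0.08 N m; it stays where it is left. Range -0.6 to 1.75, starts between -0.4 and 0.5. The arm meets the stop pin when the arm's own angle is about 1.60.
- stop_pin (a point): Point on the axis of the steel stop pin, 10 mm above the panel; axes are the box's. The pin is 8 mm across, 19 mm tall, square to the panel, 50 mm from the spindle axis on its left (+y). The seated arm rests against it when the pin's axis lies 11 mm to the +y side of the arm's centre line.
- switch_box: The fixed grey switch box with an aluminium panel (118 x 118 mm) that slopes 25 degrees down toward its front. Origin: centre of its underside; x to the back, z up. About 104 x 114 mm on the bench, 27 mm high in front and 80 mm at the back. The spindle stands near the middle of the panel.
- short_arm: A bystander of the same kind as the selector arm, but only 62 mm from bore to end and with a plain round 12 mm bore. Hub 30 x 30 x 22 mm. Origin and axes as for the selector arm. Leave it.
- bnc_adapter: A bystander: small metal adapter standing upright, 15 mm across, 30 mm tall; origin under its centre. Leave it.
- solder_reel: A bystander: reel of solder, 61 mm across, 38 mm tall; origin under its centre. Leave it.
- loupe: A bystander: black eye loupe, 37 mm across, 30 mm tall; origin under its centre. Leave it.

How it is judged:
On the way, in this order (a step that is already met when the one before it is completed fails the run):
1. the long selector arm is fully home on the spindle (z of selector_arm in the frame of spindle_seat between -0.002 and 0.0022 m and x of selector_arm in the frame of spindle_seat between -0.003 and 0.003 m and y of selector_arm in the frame of spindle_seat between -0.003 and 0.003 m and angle between the z axis of selector_arm and the z axis of spindle_seat, either way round below 0.07 rad and angle between the x axis of selector_arm and the x axis of spindle_seat, either way round below 0.2 rad), for 0.2 s.
2. the fitted arm has been swung to the stop pin (all of step 1 and y of stop_pin in the frame of selector_arm between 0.006 and 0.0155 m and x of stop_pin in the frame of selector_arm above 0.03 m), for 0.2 s.
At the end, for the whole second after the job is handed in: The selector arm sits on the spindle with its underside within about 2 mm of the collar, its bore within 3 mm of the spindle axis and square to it (0.07 rad), its blade along the spindle's ribless side (0.2 rad), the blade's edge touching the stop pin or within about 4 mm of it, at rest (all of step 2 and linear speed of selector_arm below 0.02 m/s).
It fails at once if the short arm is pushed or carried more than 30 mm away (distance of short_arm from where it was at the start of the episode above 0.03 m).
It fails at once if the bnc adapter is pushed or carried more than 30 mm away (distance of bnc_adapter from where it was at the start of the episode above 0.03 m).
It fails at once if the solder reel is pushed or carried more than 30 mm away (distance of solder_reel from where it was at the start of the episode above 0.03 m).
It fails at once if the loupe is pushed or carried more than 30 mm away (distance of loupe from where it was at the start of the episode above 0.03 m).
It also fails if it takes over 54 s, if anything falls off the work surface, if the arm or the gripper's body presses on something with over 40 N, if the wrist force passes 120 N, or if a joint passes its speed limit or range.

## Robot

A 6-joint arm with a two-finger parallel gripper is mounted at the origin on a cart in front of the work surface, level with it; the furniture and walls round the work are solid. World frame = base frame: x ahead of the robot, y to its left, z up, the work surface at z = 0. Lengths are in m, angles in rad, forces in N, time in s.
With the tool pointing down it reaches from about 0.275 to 1 m from the base axis. Payload 8.4 kg.
Tool frame: the origin (TCP) lies at the very end of the fingers, on their centre line; the grasp point (between the pads) lies 19 mm behind it (ctrl.hold_point_z is the distance from the TCP to the grasp point, in m); z points along the fingers, y is the line along which they close (so a half turn about z gives the same grasp; the last joint's range is limited). The gripper opens to 85 mm and grips with 20 to 120 N. Pads are 22 mm wide; open, the fingers measure 114 mm over their backs; the gripper's body (76 mm by 85 mm) begins 54 mm behind the grasp point. The pads swing forward as they close: fully open they stand 13 mm farther back than shut.
Start: joints at [1.128, 0.353, 1.633, -0, 1.155, -0.002], TCP at [0.267, 0.565, 0.231] pointing down, gripper open.
Joint ranges: [-2.63, 2.63], [-0.92, 2.1], [0.06, 2.66], [-1.3, 4.44], [0, 2.69], [-3.02, 3.02]. Speed limits (rad/s): [2.22, 2.22, 2.79, 3.14, 3.14, 3.14].

## Interface

Orientations are given as a unit quaternion [x, y, z, w].
In Python, from rig import ctrl gives the robot as it stands.
- The arm moves only by the tool servo_tool, never from a script. Its argument "series" is a list that holds one entry, the list of rows, each a list of 7 numbers: the turn, a rotation vector about the tool's x, y, z in units of 6 degrees (1.0 is 6 degrees), then the shift along the tool's x, y, z in mm, then the opening in per cent of the stroke, from 0 (shut) to 100 (fully open). A call has 1 to 8 rows; each row shifts and turns the commanded pose from where the row before left it, along the tool's axes as they then stand; what a row does not reach is not made up. A row lasts 1/10 s, in which the tool goes at most 50 mm and 8.59 degrees, less where a joint would pass 70% of its speed; a pose out of reach is approached as far as the arm can. A call with a gripper value outside its range is refused whole. The fingers move at their own pace and stop on an object; "newtons" is the grip in N (left out, the last holds). Time passes only in rows, so rows that do not move let the fingers close. It gives the time, the measured TCP pose, the force, the opening and the grip force at its end, in the units of the state.
- ctrl.observe(): the state, without advancing time (a new reading comes with each control period).
- ctrl.camera(name): name is "scene" or "top"; returns a dict with "img" (420x560x3 uint8, red, green, blue), "vfov" (degrees; the focal length in pixels is half the picture's height over the tangent of half this angle, whatever the lens; pixels are square), "cx", "cy" (the principal point, pixels), "dist" ([k1, k2, p1, p2, k3] as OpenCV has them; the pictures are not rectified), "R" (3x3) and "t" (3): a world point X has camera coordinates R X + t. Camera axes: x right, y down, z forward; pixel columns grow to the right and rows downward; lengths in m; the calibration is good to about 2 mm. A picture is of the moment at which its call begins. There is no depth.
- ctrl.close_job(): hands the job in; it is judged then, once.
The state is a dict: "clock": time; "joint_pos": joint angles; "qd": joint speeds; "joint_torque": joint torques, N m; "eef_pos": TCP position; "eef_rot": TCP orientation; "ft_force": force on the tool from outside, world axes, zero at the start; "wrist_torque": the same for the moment, N m; "finger_gap": finger opening in m; "finger_force": force on a finger pad.
Only numpy, scipy, OpenCV 4.12 (cv2) and the standard library are available. Lean on these libraries where they do the work, as an engineer would, in place of code of your own. Each camera call takes 0.05 s, during which the arm holds its last target. There are 200 camera calls.

## Working session

There is one attempt and no reset: what is moved stays moved. The work goes in short steps, Python scripts to look and compute and a tool call to move; the robot and the scene stay as the last step left them, time stands still between calls to the robot, and variables do not carry over. Pictures are saved under pics/ and viewed, at most 10 in all, crops included, and the job is handed in when it is done.

Besides the shell and the picture viewer there is one more tool, called after "Emit:" by a JSON object that holds its "fn" and its "kwargs". servo_tool: Moves the arm, as the interface text tells. Its arguments: {"type":"object","properties":{"series":{"type":"array","items":{"type":"array","items":{"type":"array","items":{"type":"number"}}}},"newtons":{"type":"number"}},"required":["series"]}

```bash
ls; mkdir -p pics; python3 - <<'E'
from rig import ctrl
import cv2,numpy as np,pickle
s=ctrl.observe(); print({k:np.round(v,3) for k,v in s.items()}, ctrl.hold_point_z)
for n in("scene","top"):
    c=ctrl.camera(n); pickle.dump(c,open(f"pics/{n}0.pkl","wb")); cv2.imwrite(f"pics/{n}0.png",c["img"][:,:,::-1])
    print(n,c["vfov"],c["cx"],c["cy"],c["dist"],np.round(c["R"],3).tolist(),np.round(c["t"],3), -c["R"].T@c["t"])
E
```

```text
pics
{'clock': np.float64(0.0), 'joint_pos': array([ 1.128,  0.354,  1.634,  0.   ,  1.155, -0.002]), 'qd': array([-0.   ,  0.   , -0.002, -0.001,  0.001,  0.   ]), 'joint_torque': array([-2.0000e-03, -6.0523e+01, -3.4207e+01, -0.0000e+00,  9.0000e-03,
       -0.0000e+00]), 'eef_pos': array([0.266, 0.565, 0.231]), 'eef_rot': array([ 0.219,  0.976, -0.001, -0.   ]), 'ft_force': array([ 0.063,  0.105, -1.585]), 'wrist_torque': array([-0.009,  0.023,  0.027]), 'finger_force': np.float64(0.0), 'finger_gap': np.float64(0.085)} 0.0187
scene 54.20417815955577 272.0460656269065 210.08425970865645 [0.03234986 0.         0.         0.         0.        ] [[0.887, -0.46, 0.021], [-0.179, -0.387, -0.904], [0.425, 0.799, -0.426]] [-0.431  0.204  0.768] [ 0.0928649  -0.73348704  0.52061829]
top 47.83856190002373 276.33974152964606 222.22647313128437 [0.02047691 0.         0.         0.         0.        ] [[0.011, -1.0, -0.008], [-0.989, -0.01, -0.149], [0.149, 0.01, -0.989]] [0.124 0.554 1.128] [0.3788578  0.11831011 1.19857618]
```

View pics/scene0.png

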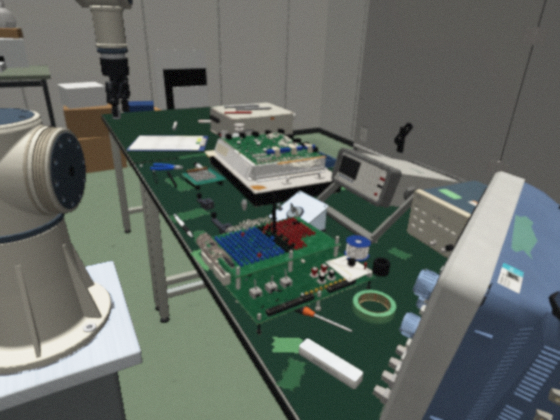

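View pics/top0.png

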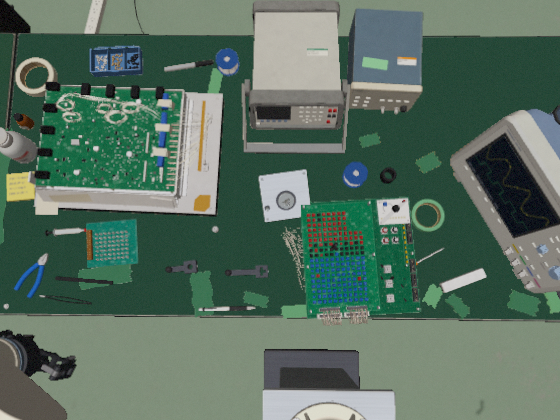

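The top view shows the box at about (285,195) with the spindle near (286,200). The long arm lies with its hub near (263,271) or so, and the short arm is at (180,267). I'll zoom in on both views.

```bash
python3 - <<'E'
import cv2
a=cv2.imread("pics/top0.png")[165:285,165:325]; cv2.imwrite("pics/topc.png",cv2.resize(a,(800,600),interpolation=cv2.INTER_CUBIC))
a=cv2.imread("pics/scene0.png")[170:275,195:335]; cv2.imwrite("pics/scec.png",cv2.convertScaleAbs(cv2.resize(a,(800,600),interpolation=cv2.INTER_CUBIC),alpha=1.3,beta=15))
E
```

```text
(no output)
```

View pics/topc.png

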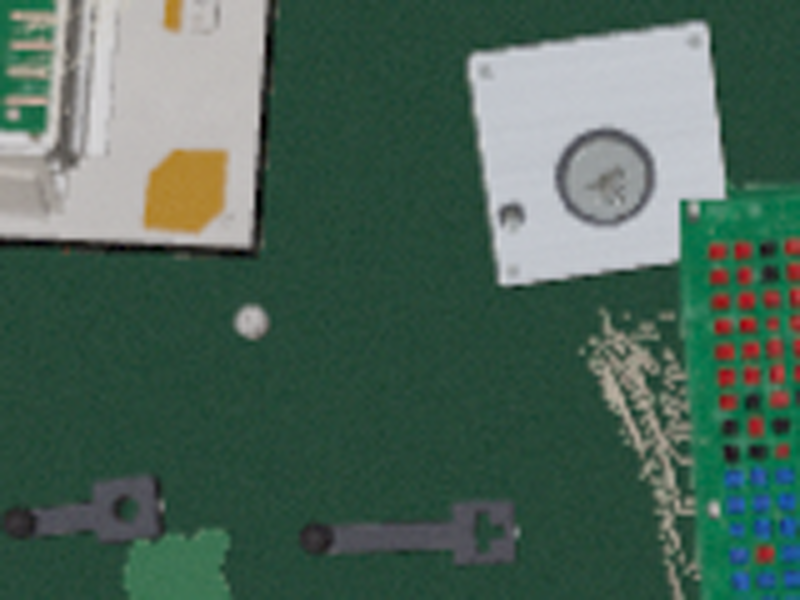

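View pics/scec.png

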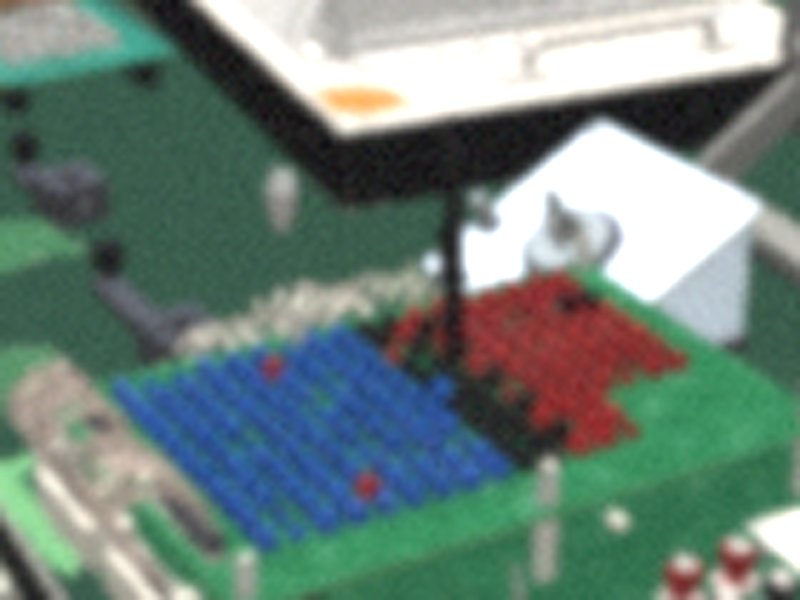

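The top crop shows the long arm with its hub at crop (485,532), T-bore visible, and its blade running left to the knob at (317,538). The collar is at (605,177), the stop pin at (511,214), and the panel corners at (470,57), (708,22) and (500,287). The scene crop shows the spindle tip near (553,195) and the collar near (575,240). I'll make averaged close-ups to measure from.

```bash
cat > h.py <<'E'
import numpy as np,cv2,pickle
def cam(n): return pickle.load(open(f"pics/{n}0.pkl","rb"))
def K(c):
    f=210/np.tan(np.radians(c["vfov"]/2)); return np.array([[f,0,c["cx"]],[0,f,c["cy"]],[0,0,1.]])
def ray(c,p):
    u=cv2.undistortPoints(np.array([[p]],float),K(c),np.array(c["dist"],float))[0,0]
    R=np.array(c["R"]); d=R.T@np.array([u[0],u[1],1]); return -R.T@np.array(c["t"]),d/np.linalg.norm(d)
def onz(c,p,z):
    o,d=ray(c,p); return o+d*(z-o[2])/d[2]
def tri(c1,p1,c2,p2):
    a,u=ray(c1,p1);b,v=ray(c2,p2)
    s=np.linalg.lstsq(np.stack([u,-v],1),b-a,rcond=None)[0]
    P,Q=a+s[0]*u,b+s[1]*v; return (P+Q)/2,np.linalg.norm(P-Q)
def proj(c,X):
    R=np.array(c["R"]); return cv2.projectPoints(np.array(X,float).reshape(-1,1,3),cv2.Rodrigues(R)[0],np.array(c["t"],float),K(c),np.array(c["dist"],float))[0][:,0]
E
python3 - <<'E'
from rig import ctrl
import numpy as np,cv2,pickle
for n in("scene","top"):
    c=ctrl.camera(n); im=[c["img"].astype(float)]+[ctrl.camera(n)["img"].astype(float) for _ in range(7)]
    c["img"]=np.mean(im,0); pickle.dump(c,open(f"pics/{n}0.pkl","wb"))
T,S=[pickle.load(open(f"pics/{n}0.pkl","rb"))["img"] for n in("top","scene")]
def crop(I,x,y,w,h,W,H):
    a=I[y:y+h,x:x+w]; a=(a-a.min())/(a.max()-a.min())*255
    return cv2.resize(a.astype(np.uint8)[:,:,::-1],(W,H),interpolation=cv2.INTER_CUBIC)
o=np.vstack([np.hstack([crop(T,271,186,30,30,300,300),crop(S,280,196,30,18,500,300)]),
             np.hstack([crop(T,222,254,50,30,500,300),crop(S,208,208,30,30,300,300)])])
cv2.imwrite("pics/close.png",o)
E
```

```text
(no output)
```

View pics/close.png

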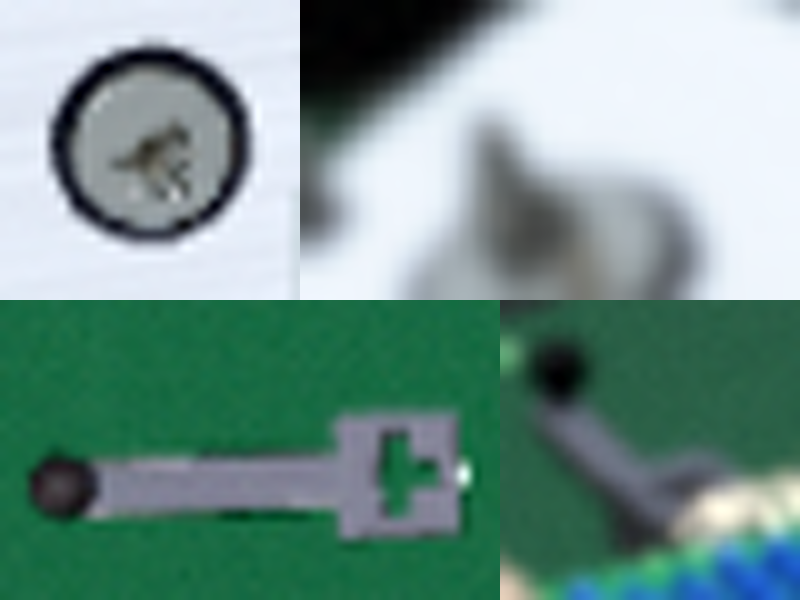

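The close-up composite shows the following, with close-up coordinates at 10x:
- **Collar:** pale disc centred near (152,147), with a dark ring around it.
- **Ribs:** they point left, upper right and lower right, so θ is roughly +0.3.
- **Long arm:** hub centre about (399,476), knob at (62,487).

Now I'll get metric positions.

```bash
python3 - <<'E'
from h import *
T,S=cam("top"),cam("scene")
I=T["img"]
def up(x,y,w,h,k=10): return cv2.resize(I[y:y+h,x:x+w].astype(np.float32),None,fx=k,fy=k,interpolation=cv2.INTER_CUBIC)
full=lambda p,x,y,k=10:((p[0]+.5)/k-.5+x,(p[1]+.5)/k-.5+y)
# collar ring / disc
a=up(271,186,30,30).mean(2); m=(a<0.5*(a.max()*0.75)).astype(np.uint8)
cs,hi=cv2.findContours(m,cv2.RETR_CCOMP,cv2.CHAIN_APPROX_NONE)
for c,hh in zip(cs,hi[0]):
    if len(c)>250: e=cv2.fitEllipse(c); print("ell",hh[3]>=0,np.round(full(e[0],271,186),2),np.round(e[1],0)/10)
# panel contour in top
b=up(255,165,65,62); m=((b.min(2)>150)&(b.max(2)-b.min(2)<40)).astype(np.uint8)
cs,_=cv2.findContours(m,cv2.RETR_EXTERNAL,cv2.CHAIN_APPROX_NONE); c=max(cs,key=cv2.contourArea)
pts=[full(p[0],255,165) for p in cv2.approxPolyDP(c,12,True)]; print("panel",np.round(pts,2).tolist())
# arm
b=up(222,254,50,30); m=((b[:,:,0]-b[:,:,1])>-5).astype(np.uint8)
cs,_=cv2.findContours(m,cv2.RETR_EXTERNAL,cv2.CHAIN_APPROX_NONE); c=max(cs,key=cv2.contourArea)[:,0]
print("armx",c.min(0),c.max(0))
h=np.array([p for p in c if 335<p[0]<461]); print("hub",[full(p,222,254) for p in cv2.boxPoints(cv2.minAreaRect(h))], np.round(cv2.minAreaRect(h),1) if 0 else cv2.minAreaRect(h))
hc=full(cv2.minAreaRect(h)[0],222,254)
H=onz(T,hc,.022); k=onz(T,full((63,487),222,254),.026)
print("hub",H,"knob",k,np.degrees(np.arctan2(*(k-H)[1::-1])),np.linalg.norm((k-H)[:2]))
s=lambda p:((p[0]+.5)/5.714-.5+195,(p[1]+.5)/5.714-.5+170)
t=lambda p:((p[0]+.5)/5-.5+165,(p[1]+.5)/5-.5+165)
for n,p,q in(("BL",(470,57),(603,120)),("BR",(708,22),(760,205))): print(n,tri(T,t(p),S,s(q)))
for z in(0,.03,.06,.1,.15): print(z,"post top",onz(S,s((455,180)),z)[:2],"post bot",onz(S,s((455,360)),z)[:2])
print("boardcorner scene/top",tri(T,t((682,200)),S,s((580,272))))
E
```

```text
panel [[304.95, 169.25], [258.75, 176.15], [264.55, 221.05], [300.05, 216.15], [300.25, 204.65], [309.35, 203.85]]
armx [ 32 119] [456 235]
hub [(np.float32(255.15), np.float32(265.45)), (np.float32(267.15), np.float32(265.45)), (np.float32(267.15), np.float32(277.05)), (np.float32(255.15), np.float32(277.05))] ((396.0, 177.0), (116.0, 120.0), 90.0)
hub [0.43278671 0.16622228 0.022     ] knob [0.35640103 0.24619343 0.026     ] 133.68636125015055 0.11059003754481517
BL (array([0.66112057, 0.17314852, 0.08030553]), np.float64(0.002513556628206781))
BR (array([0.67813483, 0.05868896, 0.07902197]), np.float64(0.001437103909171565))
0 post top [0.64819079 0.29844727] post bot [0.55202666 0.11525994]
0.03 post top [0.61619081 0.2389833 ] post bot [0.52556802 0.06635192]
0.06 post top [0.58419083 0.17951933] post bot [0.49910938 0.0174439 ]
0.1 post top [0.54152418 0.10023404] post bot [ 0.46383119 -0.04776679]
0.15 post top [0.48819087 0.00112743] post bot [ 0.41973345 -0.12928016]
boardcorner scene/top (array([0.59281737, 0.07067382, 0.05758815]), np.float64(0.004210266696113152))
```

```bash
python3 - <<'E'
from h import *
T,S=cam("top"),cam("scene")
I=T["img"]
full=lambda p,x,y,k=10:((p[0]+.5)/k-.5+x,(p[1]+.5)/k-.5+y)
a=cv2.resize(I[186:216,271:301].astype(np.float32),None,fx=10,fy=10,interpolation=cv2.INTER_CUBIC).mean(2)
print("lev",a[145,10],a[145,60],a[100,110],a[80,150])
m=(a<0.5*a[100,110]+.5*a[145,60]).astype(np.uint8)
cs,hi=cv2.findContours(m,cv2.RETR_CCOMP,cv2.CHAIN_APPROX_NONE)
E={}
for c,hh in zip(cs,hi[0]):
    if len(c)>250: e=cv2.fitEllipse(c); E[hh[3]>=0]=full(e[0],271,186); print("ell",hh[3]>=0,E[hh[3]>=0],np.round(e[1],0)/10)
BL=np.array([.6611,.1731,.0803]);BR=np.array([.6781,.0587,.0790]); M=(BL+BR)/2
yaw=np.arctan2(.0170,.1144); cy,sy=np.cos(yaw),np.sin(yaw); c25,s25=np.cos(np.radians(25)),np.sin(np.radians(25))
n=np.array([-s25*cy,-s25*sy,c25]); u=np.array([c25*cy,c25*sy,s25]); l=np.cross(n,u)
def onpl(p,h):
    o,d=ray(T,p); return o+d*(n@(M+h*n-o))/(n@d)
ring=onpl(E[False],0); disc=onpl(E[True],.006)
print("yaw",np.degrees(yaw),"n",n,"mid panel",M-.059*u,"ring",ring,"disc",disc,"seat from ring",ring+.006*n)
seat=(disc+ring+.006*n)/2; np.savez("pics/seat.npz",seat=seat,n=n,u=u,l=l)
print("seat",seat,"tip",seat+.032*n)
print("pin pred top",proj(T,seat+.05*l-.006*n+.019*n),"tip top/scene",proj(T,seat+.032*n),proj(S,seat+.032*n),"seat scene",proj(S,seat))
H=onz(T,full((397,176.5),222,254),.022); k=onz(T,full((63,187),222,254),.026)
print("hub",H,"knob",k,np.degrees(np.arctan2(*(k-H)[1::-1])),np.linalg.norm((k-H)[:2]))
# spindle closeups with predicted ribs for theta=.2 (left) .4 (right), small dots
def cl(im,c,w,h,k,th,cc):
    x,y=[int(round(v)) for v in c]; x-=w//2; y-=h//2
    b=cc["img"][y:y+h,x:x+w]; b=np.clip((b-b.min())/(np.percentile(b,98)-b.min())*255,0,255).astype(np.uint8)[:,:,::-1]
    b=cv2.resize(b,None,fx=k,fy=k,interpolation=cv2.INTER_CUBIC)
    for d,col in((np.pi,(0,0,255)),(np.pi/2,(0,200,0)),(-np.pi/2,(255,0,0))):
        r=np.cos(th+d)*u+np.sin(th+d)*l
        for hgt in(0,.02):
            p=proj(cc,seat+hgt*n+.009*r)[0]; q=((p-[x,y]+.5)*k-.5).astype(int); cv2.circle(b,tuple(map(int,q)),3,col,-1 if hgt else 1)
    for hgt in (0,.026,.032):
        p=proj(cc,seat+hgt*n)[0]; q=((p-[x,y]+.5)*k-.5).astype(int); cv2.circle(b,tuple(map(int,q)),3,(255,0,255),1)
    return b
ct=proj(T,seat+.01*n)[0]; cs_=proj(S,seat+.016*n)[0]
cv2.imwrite("pics/rib.png",np.hstack([cl(0,ct,16,22,26,.35,T),cl(0,cs_,14,22,26,.35,S)]))
E
```

```text
lev 199.5601 83.43214 162.62506 155.16876
ell False (285.55903778076174, 199.9034652709961) [18.9 19.4]
ell True (285.65218658447264, 200.3731430053711) [15.9 16. ]
yaw 8.452378957510659 n [-0.41802794 -0.06211954  0.90630779] mid panel [0.61670864 0.10804027 0.05471552] ring [0.60752286 0.10758251 0.05044727] disc [0.60524327 0.1073958  0.0560033 ] seat from ring [0.60501469 0.10720979 0.05588512]
seat [0.60512898 0.1073028  0.05594421] tip [0.59175209 0.10531497 0.08494606]
pin pred top [[265.67443799 204.46051389]] tip top/scene [[286.61074549 203.56634085]] [[290.26635119 202.36934174]] seat scene [[293.84457424 211.21344171]]
hub [0.43291249 0.16597675 0.022     ] knob [0.42928416 0.24816305 0.026     ] 92.52782555936408 0.08226635458102738
```

View pics/rib.png

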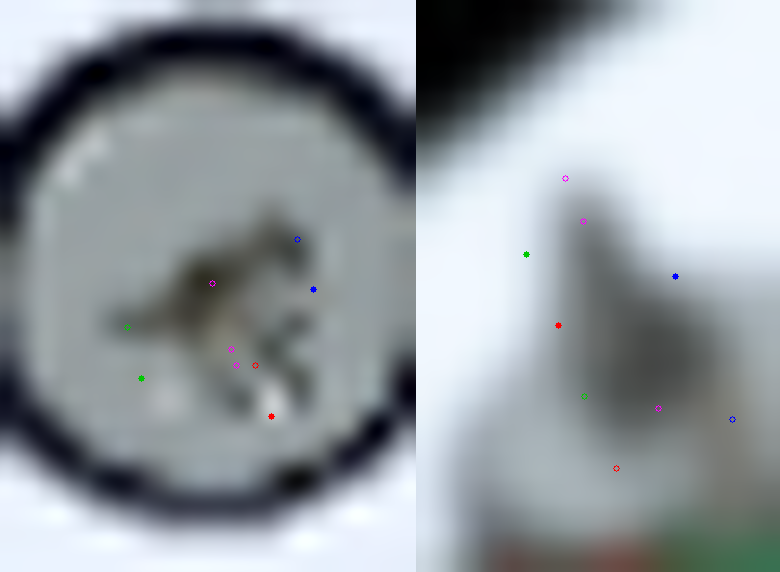

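The overlay confirms the seat: the rib feet in the top view fall on the open dots, and the bright -x rib top is near (270,400). Spindle θ is about 0.4. The tip in the scene view is within 1 mm of prediction. Next I'll write a small planner that expresses target poses in tool axes.

```bash
cat > plan.py <<'E'
import numpy as np
from scipy.spatial.transform import Rotation as Ro
from rig import ctrl
d=np.load("pics/seat.npz"); seat,n,u,l=d["seat"],d["n"],d["u"],d["l"]
def frame(z,y): x=np.cross(y,z); return np.stack([x,y,z],1)
def down(az): a=np.radians(az); return frame(np.array([0,0,-1.]),np.array([np.cos(a),np.sin(a),0]))
def spin(th): # tool along -n, tool y = -(arm y)
    return frame(-n,-(-np.sin(th)*u+np.cos(th)*l))
def rep(P,R,show=True):
    s=ctrl.observe(); C=Ro.from_quat(s["eef_rot"]).as_matrix()
    print("pos",np.round(s["eef_pos"],4),"j",np.round(s["joint_pos"],2),"gap",round(float(s["finger_gap"]),4),"F",np.round(s["ft_force"],1),"t",round(float(s["clock"]),2))
    print("turn units",np.round(Ro.from_matrix(C.T@R).as_rotvec(degrees=True)/6,3),"shift mm in tool axes after turn",np.round(R.T@(P-s["eef_pos"])*1000,1),"before",np.round(C.T@(P-s["eef_pos"])*1000,1))
E
python3 -c "
from plan import *
rep(np.array([.4329,.166,.10]),down(2.5))"
```

```text
pos [0.2667 0.5652 0.2313] j [ 1.13  0.35  1.63 -0.    1.16 -0.  ] gap 0.0857 F [-0.3 -1.1 -0.1] t 0.9
turn units [ 0.     0.    10.374] shift mm in tool axes after turn [-406.1  148.7  131.3] before [-320.7 -290.1  131.3]
```

Emit:
{"fn": "servo_tool", "kwargs": {"series": [[[0, 0, 1.3, 0, 0, 0, 100], [0, 0, 1.3, 0, 0, 0, 100], [0, 0, 1.3, 0, 0, 0, 100], [0, 0, 1.3, 0, 0, 0, 100], [0, 0, 1.3, 0, 0, 0, 100], [0, 0, 1.3, 0, 0, 0, 100], [0, 0, 1.3, 0, 0, 0, 100], [0, 0, 1.27, 0, 0, 0, 100]]]}}

```text
clock: 1.7
eef_pos: [0.2667, 0.5653, 0.2313]
eef_rot: [0.693, 0.721, 0.0, -0.0]
ft_force: [-0.2, 0.1, 0.1]
finger_gap: 0.0853
finger_force: 0.0
```

Emit:
{"fn": "servo_tool", "kwargs": {"series": [[[0, 0, 0, -45, 16, 0, 100], [0, 0, 0, -45, 16, 0, 100], [0, 0, 0, -45, 16, 0, 100], [0, 0, 0, -45, 16, 0, 100], [0, 0, 0, -45, 16, 0, 100], [0, 0, 0, -45, 16, 20, 100], [0, 0, 0, -45, 16, 20, 100], [0, 0, 0, -45, 16, 20, 100]]]}}

```text
clock: 2.5
eef_pos: [0.4092, 0.2142, 0.1732]
eef_rot: [0.691, 0.723, 0.001, 0.0]
ft_force: [-0.6, 0.4, 0.0]
finger_gap: 0.0857
finger_force: 0.0
```

```bash
python3 -c "
from plan import *
rep(np.array([.4329,.166,.003]),down(2.5))"
```

```text
pos [0.4092 0.2142 0.1732] j [ 0.48  0.17  2.03 -0.    0.94  0.43] gap 0.0857 F [-0.6  0.4  0. ] t 2.5
turn units [ 0.014 -0.006  0.007] shift mm in tool axes after turn [-49.2  21.6 170.2] before [-49.3  21.3 170.2]
```

Emit:
{"fn": "servo_tool", "kwargs": {"series": [[[0, 0, 0, -24, 10, 0, 100], [0, 0, 0, -24, 10, 30, 100], [0, 0, 0, 0, 0, 45, 100], [0, 0, 0, 0, 0, 45, 100], [0, 0, 0, 0, 0, 15, 100], [0, 0, 0, 0, 0, 0, 100]]]}}

```text
clock: 3.1
eef_pos: [0.429, 0.168, 0.0363]
eef_rot: [0.691, 0.722, -0.002, -0.001]
ft_force: [0.0, -0.4, 0.6]
finger_gap: 0.0856
finger_force: 0.0
```

```bash
python3 -c "
from plan import *
rep(np.array([.4329,.166,.003]),down(2.5))"
```

```text
pos [0.429  0.168  0.0363] j [ 0.37  0.41  2.12 -0.    0.62  0.33] gap 0.0856 F [ 0.  -0.4  0.6] t 3.1
turn units [-0.042  0.014  0.001] shift mm in tool axes after turn [-2.1  3.8 33.3] before [-2.1  3.9 33.2]
```

Emit:
{"fn": "servo_tool", "kwargs": {"series": [[[0, 0, 0, -2, 3.5, 15, 100], [0, 0, 0, 0, 0, 16, 100], [0, 0, 0, 0, 0, 0, 100], [0, 0, 0, 0, 0, 0, 100]]]}}

```text
clock: 3.5
eef_pos: [0.4348, 0.1672, 0.0084]
eef_rot: [0.691, 0.723, 0.0, 0.0]
ft_force: [0.4, -0.0, 0.3]
finger_gap: 0.0852
finger_force: 0.0
```

```bash
python3 -c "
from plan import *
rep(np.array([.4329,.166,.003]),down(2.5))"
```

```text
pos [0.4348 0.1672 0.0084] j [0.36 0.46 2.12 0.   0.55 0.32] gap 0.0852 F [ 0.4 -0.   0.3] t 3.5
turn units [ 0.008 -0.003  0.005] shift mm in tool axes after turn [-1.1 -1.9  5.4] before [-1.1 -1.9  5.4]
```

Emit:
{"fn": "servo_tool", "kwargs": {"series": [[[0, 0, 0, -1.2, -2, 5.5, 100], [0, 0, 0, 0, 0, 0, 100], [0, 0, 0, 0, 0, 0, 30], [0, 0, 0, 0, 0, 0, 10], [0, 0, 0, 0, 0, 0, 10], [0, 0, 0, 0, 0, 0, 10], [0, 0, 0, 0, 0, 0, 10], [0, 0, 0, 0, 0, 0, 10]]], "newtons": 80}}

```text
clock: 4.3
eef_pos: [0.4326, 0.1657, 0.0023]
eef_rot: [0.691, 0.723, 0.0, 0.0]
ft_force: [-1.4, -0.5, 9.2]
finger_gap: 0.0281
finger_force: 79.3
```

```bash
python3 -c "
from plan import *
rep(np.array([.4329,.166,.003]),down(2.5))"
```

```text
pos [0.4326 0.1657 0.0023] j [ 0.36  0.47  2.13 -0.    0.54  0.32] gap 0.0281 F [-1.4 -0.5  9.2] t 4.3
turn units [ 0.005 -0.001  0.004] shift mm in tool axes after turn [ 0.3  0.3 -0.7] before [ 0.3  0.4 -0.7]
```

Emit:
{"fn": "servo_tool", "kwargs": {"series": [[[0, 0, 0, 0, 0, -20, 10], [0, 0, 0, 0, 0, -40, 10], [0, 0, 0, 0, 0, -50, 10], [0, 0, 0, 0, 0, -50, 10], [0, 0, 0, 0, 0, -40, 10], [0, 0, 0, 0, 0, 0, 10]]]}}

```text
clock: 4.9
eef_pos: [0.4353, 0.1667, 0.2071]
eef_rot: [0.691, 0.723, 0.004, 0.002]
ft_force: [-0.4, 0.5, -1.5]
finger_gap: 0.0282
finger_force: 79.1
```

```bash
python3 -c "
from plan import *
rep(seat+.0673*n,spin(.38))
print(Ro.from_matrix(spin(.38)).as_euler('ZYX',degrees=True), spin(.38).round(2).tolist())"
```

```text
pos [0.4353 0.1667 0.2071] j [ 0.36  0.13  1.99 -0.    1.01  0.32] gap 0.0282 F [-0.4  0.5 -1.5] t 4.9
turn units [-3.43   2.567 10.214] shift mm in tool axes after turn [ 43.7 107.6 137. ] before [-70.1 138.   91.2]
[ 32.23561897 -23.10831707 170.18703387] [[0.78, 0.47, 0.42], [0.49, -0.87, 0.06], [0.39, 0.16, -0.91]]
```

Emit:
{"fn": "servo_tool", "kwargs": {"series": [[[-0.43, 0.32, 1.28, 0, 0, 0, 10], [-0.43, 0.32, 1.28, 0, 0, 0, 10], [-0.43, 0.32, 1.28, 0, 0, 0, 10], [-0.43, 0.32, 1.28, 0, 0, 0, 10], [-0.43, 0.32, 1.28, 0, 0, 0, 10], [-0.43, 0.32, 1.28, 0, 0, 0, 10], [-0.43, 0.32, 1.28, 0, 0, 0, 10], [-0.43, 0.32, 1.28, 0, 0, 0, 10]]]}}

```text
clock: 5.7
eef_pos: [0.4313, 0.1647, 0.2006]
eef_rot: [0.941, 0.268, 0.204, 0.026]
ft_force: [-0.3, -0.0, -1.3]
finger_gap: 0.0282
finger_force: 78.9
```

```bash
python3 -c "
from plan import *
rep(seat+.0673*n,spin(.38))"
```

```text
pos [0.4313 0.1647 0.2006] j [ 0.45 -0.05  2.28 -0.24  0.53  1.65] gap 0.0282 F [-0.3 -0.  -1.3] t 5.7
turn units [-0.086  0.187  0.253] shift mm in tool axes after turn [ 50.3 108.8 132.9] before [ 50.  111.3 131. ]
```

Emit:
{"fn": "servo_tool", "kwargs": {"series": [[[-0.08, 0.19, 0.25, 0, 0, 0, 10], [0, 0, 0, 12, 27, 5, 10], [0, 0, 0, 12, 27, 15, 10], [0, 0, 0, 13, 27, 20, 10], [0, 0, 0, 13, 27, 30, 10], [0, 0, 0, 0, 0, 30, 10], [0, 0, 0, 0, 0, 0, 10], [0, 0, 0, 0, 0, 0, 10]]]}}

```text
clock: 6.5
eef_pos: [0.5624, 0.1025, 0.1461]
eef_rot: [0.942, 0.257, 0.213, 0.025]
ft_force: [0.3, 0.1, 0.0]
finger_gap: 0.0285
finger_force: 79.1
```

```bash
python3 -c "
from plan import *
rep(seat+.0673*n,spin(.38))
from h import *
a=ctrl.camera('top')['img'][150:240,240:330]; b=ctrl.camera('scene')['img'][150:240,255:345]
cv2.imwrite('pics/pre.png',cv2.resize(np.hstack([a,b])[:,:,::-1],(800,400),interpolation=cv2.INTER_CUBIC))"
```

```text
pos [0.5624 0.1025 0.1461] j [ 0.19  0.21  2.14 -0.04  0.35  1.26] gap 0.0285 F [0.3 0.1 0. ] t 6.5
turn units [-0.026  0.032  0.052] shift mm in tool axes after turn [ 0.2  1.7 32.5] before [ 0.3  1.8 32.5]
```

View pics/pre.png

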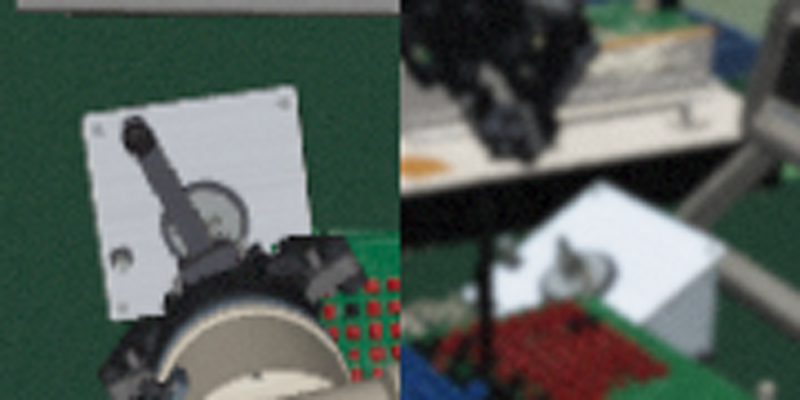

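The picture shows the arm held over the box with its blade pointing up the slope, knob at (138,130), and clear of everything. I'll go down the axis to just above the tip.

Emit:
{"fn": "servo_tool", "kwargs": {"series": [[[-0.02, 0.03, 0.05, 0, 1.7, 0, 10], [0, 0, 0, 0, 0, 20, 10], [0, 0, 0, 0, 0, 20, 10], [0, 0, 0, 0, 0, 15, 10], [0, 0, 0, 0, 0, 5, 10], [0, 0, 0, 0, 0, 0, 10], [0, 0, 0, 0, 0, 0, 10]]]}}

```text
clock: 7.3
eef_pos: [0.5901, 0.1052, 0.0946]
eef_rot: [0.942, 0.255, 0.217, 0.025]
ft_force: [0.7, 0.3, -1.2]
finger_gap: 0.0283
finger_force: 79.2
```

```bash
python3 -c "
from plan import *
rep(seat+.0023*n,spin(.38))"
```

```text
pos [0.5901 0.1052 0.0946] j [ 0.18  0.35  2.13 -0.06  0.23  1.28] gap 0.0283 F [ 0.7  0.3 -1.2] t 7.3
turn units [ 0.009 -0.043  0.003] shift mm in tool axes after turn [-2.5 -0.8 39.1] before [-2.6 -0.9 39.1]
```

Emit:
{"fn": "servo_tool", "kwargs": {"series": [[[0, -0.04, 0, -2.5, -0.8, 0, 10], [0, 0, 0, 0, 0, 0, 10], [0, 0, 0, 0, 0, 4, 10], [0, 0, 0, 0, 0, 4, 10], [0, 0, 0, 0, 0, 3, 10], [0, 0, 0, 0, 0, 0, 10]]]}}

```text
clock: 7.9
eef_pos: [0.5923, 0.1052, 0.0819]
eef_rot: [0.943, 0.255, 0.214, 0.025]
ft_force: [0.9, 1.0, -0.3]
finger_gap: 0.0281
finger_force: 79.2
```

```bash
python3 -c "
from plan import *
rep(seat+.0023*n,spin(.38))"
```

```text
pos [0.5923 0.1052 0.0819] j [ 0.18  0.37  2.12 -0.07  0.21  1.29] gap 0.0281 F [ 0.9  1.  -0.3] t 7.9
turn units [0.004 0.013 0.002] shift mm in tool axes after turn [ 0.8  0.1 26.8] before [ 0.9  0.1 26.8]
```

Emit:
{"fn": "servo_tool", "kwargs": {"series": [[[0, 0, 0, 0.7, 0, 2, 10], [0, 0, 0, 0, 0, 2, 10], [0, 0, 0, 0, 0, 2, 10], [0, 0, 0, 0, 0, 0, 10]]]}}

```text
clock: 8.3
eef_pos: [0.5954, 0.1059, 0.0771]
eef_rot: [0.943, 0.255, 0.215, 0.026]
ft_force: [0.3, -0.5, -0.9]
finger_gap: 0.0286
finger_force: 79.2
```

Emit:
{"fn": "servo_tool", "kwargs": {"series": [[[0, 0, 0, 0, 0, 1.5, 10], [0, 0, 0, 0, 0, 1.5, 10], [0, 0, 0, 0, 0, 0, 10]]]}}

```text
clock: 8.6
eef_pos: [0.5966, 0.1061, 0.0745]
eef_rot: [0.943, 0.255, 0.215, 0.026]
ft_force: [-0.9, -0.2, -1.4]
finger_gap: 0.0286
finger_force: 79.2
```

```bash
python3 -c "
from plan import *
rep(seat+.0023*n,spin(.38))"
```

```text
pos [0.5966 0.1061 0.0745] j [ 0.18  0.39  2.12 -0.08  0.2   1.3 ] gap 0.0286 F [-0.9 -0.2 -1.4] t 8.6
turn units [0.006 0.008 0.002] shift mm in tool axes after turn [-0.1  0.  18.1] before [-0.1  0.  18.1]
```

Emit:
{"fn": "servo_tool", "kwargs": {"series": [[[0, 0, 0, 0, 0, 1.5, 10], [0, 0, 0, 0, 0, 1.5, 10], [0, 0, 0, 0, 0, 0, 10]]]}}

```text
clock: 8.9
eef_pos: [0.5977, 0.1062, 0.0716]
eef_rot: [0.943, 0.255, 0.214, 0.026]
ft_force: [0.2, -0.1, -3.1]
finger_gap: 0.0284
finger_force: 79.2
```

Emit:
{"fn": "servo_tool", "kwargs": {"series": [[[0, 0, 0, 0, 0, 1.5, 10], [0, 0, 0, 0, 0, 1.5, 10], [0, 0, 0, 0, 0, 0, 10]]]}}

```text
clock: 9.2
eef_pos: [0.5989, 0.1064, 0.0689]
eef_rot: [0.943, 0.255, 0.214, 0.026]
ft_force: [-1.6, -0.7, -1.7]
finger_gap: 0.0284
finger_force: 79.2
```

```bash
python3 -c "
from plan import *
rep(seat+.0023*n,spin(.38))
s=ctrl.observe();print(s['wrist_torque'])"
```

```text
pos [0.5989 0.1064 0.0689] j [ 0.18  0.41  2.12 -0.08  0.19  1.3 ] gap 0.0284 F [-1.6 -0.7 -1.7] t 9.2
turn units [0.005 0.012 0.002] shift mm in tool axes after turn [ 0.2  0.1 12.1] before [ 0.2  0.1 12.1]
[-0.23869866  0.55194346 -0.07393861]
```

It is past the rib tops with almost no force, so the bore is in the slots. I'll keep going to the collar.

Emit:
{"fn": "servo_tool", "kwargs": {"series": [[[0, 0, 0, 0, 0, 2, 10], [0, 0, 0, 0, 0, 2, 10], [0, 0, 0, 0, 0, 2, 10], [0, 0, 0, 0, 0, 2, 10], [0, 0, 0, 0, 0, 0, 10]]]}}

```text
clock: 9.7
eef_pos: [0.6023, 0.1069, 0.0615]
eef_rot: [0.943, 0.255, 0.214, 0.026]
ft_force: [-1.5, -1.1, -3.5]
finger_gap: 0.0286
finger_force: 79.1
```

Emit:
{"fn": "servo_tool", "kwargs": {"series": [[[0, 0, 0, 0, 0, 1, 10], [0, 0, 0, 0, 0, 1, 10], [0, 0, 0, 0, 0, 0, 10]]]}}

```text
clock: 10.0
eef_pos: [0.6031, 0.107, 0.0599]
eef_rot: [0.943, 0.255, 0.214, 0.026]
ft_force: [-2.8, -2.4, -2.9]
finger_gap: 0.0283
finger_force: 79.3
```

```bash
python3 -c "
from plan import *
rep(seat+.0023*n,spin(.38))
s=ctrl.observe();print(s['wrist_torque'])"
```

```text
pos [0.6031 0.107  0.0599] j [ 0.18  0.43  2.11 -0.09  0.17  1.31] gap 0.0283 F [-2.8 -2.4 -2.9] t 10.0
turn units [0.005 0.012 0.002] shift mm in tool axes after turn [0.2 0.1 2.2] before [0.2 0.1 2.2]
[-0.46913283  0.82707048 -0.17645519]
```

Emit:
{"fn": "servo_tool", "kwargs": {"series": [[[0, 0, 0, 0, 0, 1, 10], [0, 0, 0, 0, 0, 1, 10], [0, 0, 0, 0, 0, 0, 10]]]}}

```text
clock: 10.3
eef_pos: [0.6037, 0.1071, 0.0585]
eef_rot: [0.943, 0.255, 0.215, 0.026]
ft_force: [-7.2, -3.9, 4.8]
finger_gap: 0.0289
finger_force: 80.4
```

Emit:
{"fn": "servo_tool", "kwargs": {"series": [[[0, 0, 0, 0, 0, 0.7, 10], [0, 0, 0, 0, 0, 0.7, 10], [0, 0, 0, 0, 0, 0, 10]]]}}

```text
clock: 10.6
eef_pos: [0.6038, 0.1071, 0.0583]
eef_rot: [0.943, 0.255, 0.215, 0.026]
ft_force: [-21.1, -5.7, 26.3]
finger_gap: 0.028
finger_force: 83.6
```

```bash
python3 -c "
from plan import *
rep(seat+.0023*n,spin(.38))
s=ctrl.observe();print(s['wrist_torque'])"
```

```text
pos [0.6038 0.1071 0.0583] j [ 0.18  0.43  2.11 -0.09  0.17  1.31] gap 0.028 F [-21.1  -5.7  26.3] t 10.6
turn units [0.008 0.007 0.002] shift mm in tool axes after turn [0.2 0.1 0.4] before [0.2 0.1 0.4]
[-0.4435918   1.52630653 -0.12171818]
```

It is seated, at about 34 N and 0.4 mm from prediction. I'll relax the push slightly and swing.

Emit:
{"fn": "servo_tool", "kwargs": {"series": [[[0, 0, 0, 0, 0, -0.9, 10], [0, 0, -0.4, 0, 0, 0, 10], [0, 0, -0.8, 0, 0, 0, 10], [0, 0, -0.8, 0, 0, 0, 10], [0, 0, -0.8, 0, 0, 0, 10], [0, 0, 0, 0, 0, 0, 10]]]}}

```text
clock: 11.2
eef_pos: [0.6043, 0.1072, 0.0587]
eef_rot: [0.895, 0.391, 0.209, 0.057]
ft_force: [-10.7, -3.2, 11.2]
finger_gap: 0.0283
finger_force: 81.3
```

```bash
python3 -c "
from plan import *
rep(seat+.0023*n,spin(1.60))
s=ctrl.observe();print(s['wrist_torque'])"
```

```text
pos [0.6043 0.1072 0.0587] j [ 0.18  0.43  2.11 -0.09  0.17  1.02] gap 0.0283 F [-10.7  -3.2  11.2] t 11.2
turn units [ 7.000e-03  6.000e-03 -8.821e+00] shift mm in tool axes after turn [-0.  -0.4  0.6] before [-0.4 -0.2  0.6]
[-0.40022419  0.97706423 -0.03666561]
```

Emit:
{"fn": "servo_tool", "kwargs": {"series": [[[0, 0, -1, 0, 0, 0, 10], [0, 0, -1, 0, 0, 0, 10], [0, 0, -1, 0, 0, 0, 10], [0, 0, -1, 0, 0, 0, 10], [0, 0, -1, 0, 0, 0, 10], [0, 0, -1, 0, 0, 0, 10], [0, 0, -1, 0, 0, 0, 10], [0, 0, 0, 0, 0, 0, 10]]]}}

```text
clock: 12.0
eef_pos: [0.6044, 0.1072, 0.0587]
eef_rot: [0.695, 0.686, 0.175, 0.128]
ft_force: [-11.1, -3.9, 12.9]
finger_gap: 0.0284
finger_force: 81.2
```

Emit:
{"fn": "servo_tool", "kwargs": {"series": [[[0, 0, -0.6, 0, 0, 0, 10], [0, 0, -0.6, 0, 0, 0, 10], [0, 0, 0, 0, 0, 0, 10], [0, 0, 0, 0, 0, 0, 10]]]}}

```text
clock: 12.4
eef_pos: [0.6044, 0.1072, 0.0587]
eef_rot: [0.652, 0.727, 0.167, 0.139]
ft_force: [-10.5, -2.7, 12.0]
finger_gap: 0.0284
finger_force: 81.2
```

```bash
python3 -c "
from plan import *
rep(seat+.0023*n,spin(1.60))
s=ctrl.observe();print(s['wrist_torque'], s['wrist_torque']@n)"
```

```text
pos [0.6044 0.1072 0.0587] j [ 0.18  0.43  2.11 -0.09  0.17  0.16] gap 0.0284 F [-10.5  -2.7  12. ] t 12.4
turn units [ 0.005  0.009 -0.646] shift mm in tool axes after turn [-0.  -0.5  0.5] before [-0.1 -0.5  0.5]
[-0.50458957  1.00200502 -0.07021071] 0.08505594048406276
```

Emit:
{"fn": "servo_tool", "kwargs": {"series": [[[0, 0, -0.25, 0, 0, 0, 10], [0, 0, -0.25, 0, 0, 0, 10], [0, 0, 0, 0, 0, 0, 10], [0, 0, 0, 0, 0, 0, 10]]]}}

```text
clock: 12.8
eef_pos: [0.6044, 0.1072, 0.0588]
eef_rot: [0.632, 0.744, 0.163, 0.143]
ft_force: [-10.4, -3.2, 12.6]
finger_gap: 0.0287
finger_force: 81.2
```

```bash
python3 -c "
from plan import *
rep(seat+.0023*n,spin(1.60))
s=ctrl.observe();print(s['wrist_torque'], s['wrist_torque']@n)"
```

```text
pos [0.6044 0.1072 0.0588] j [ 0.18  0.43  2.11 -0.09  0.17  0.11] gap 0.0287 F [-10.4  -3.2  12.6] t 12.8
turn units [ 0.005  0.009 -0.146] shift mm in tool axes after turn [-0.  -0.5  0.6] before [-0.  -0.5  0.6]
[-0.46816911  1.01289086 -0.0538506 ] 0.08398224247789993
```

Emit:
{"fn": "servo_tool", "kwargs": {"series": [[[0, 0, -0.25, 0, 0, 0, 10], [0, 0, 0, 0, 0, 0, 10], [0, 0, 0, 0, 0, 0, 10]]]}}

```text
clock: 13.1
eef_pos: [0.6044, 0.1072, 0.0588]
eef_rot: [0.623, 0.752, 0.161, 0.145]
ft_force: [-10.3, -3.3, 11.3]
finger_gap: 0.0284
finger_force: 81.2
```

```bash
python3 -c "
from plan import *
rep(seat+.0023*n,spin(1.60))
s=ctrl.observe();print(s['wrist_torque'], s['wrist_torque']@n)"
```

```text
pos [0.6044 0.1072 0.0588] j [ 0.18  0.43  2.11 -0.09  0.17  0.08] gap 0.0284 F [-10.3  -3.3  11.3] t 13.1
turn units [0.006 0.009 0.103] shift mm in tool axes after turn [-0.  -0.6  0.6] before [-0.  -0.6  0.6]
[-0.45182376  1.0042607  -0.06867077] 0.06425389226327742
```

Emit:
{"fn": "servo_tool", "kwargs": {"series": [[[0, 0, -0.2, 0, 0, 0, 10], [0, 0, 0, 0, 0, 0, 10], [0, 0, 0, 0, 0, 0, 10]]]}}

```text
clock: 13.4
eef_pos: [0.6046, 0.1073, 0.0589]
eef_rot: [0.615, 0.758, 0.16, 0.147]
ft_force: [-10.5, -3.3, 11.5]
finger_gap: 0.0283
finger_force: 81.3
```

```bash
python3 -c "
from plan import *
rep(seat+.0023*n,spin(1.60))
s=ctrl.observe();print(s['wrist_torque'], s['wrist_torque']@n)
from h import *
a=ctrl.camera('top')['img'][165:235,230:330]
cv2.imwrite('pics/sw.png',cv2.resize(a[:,:,::-1],(800,560),interpolation=cv2.INTER_CUBIC))"
```

```text
pos [0.6046 0.1073 0.0589] j [ 0.18  0.43  2.11 -0.09  0.16  0.06] gap 0.0283 F [-10.5  -3.3  11.5] t 13.4
turn units [0.009 0.008 0.296] shift mm in tool axes after turn [-0.  -0.8  0.5] before [-0.  -0.8  0.5]
[-0.32616485  0.90641973 -0.32012042] -0.21008798042898558
```

View pics/sw.png

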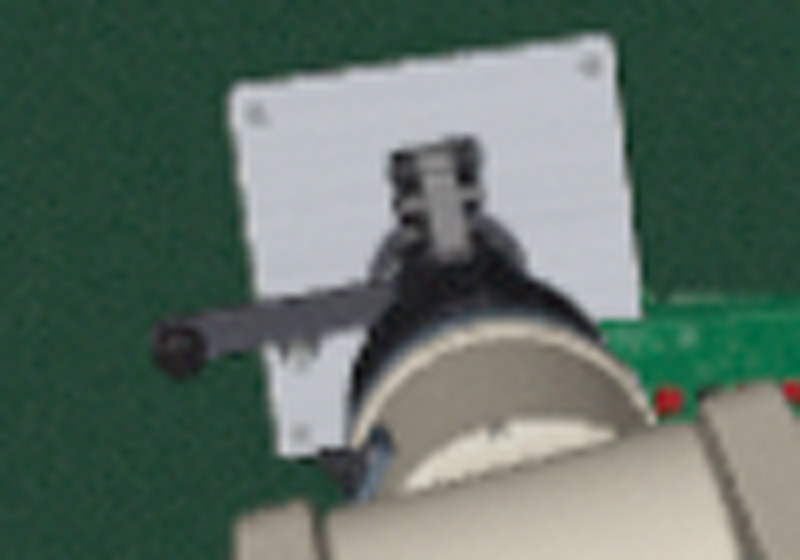

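The torque jumped to -0.21 N m. The picture shows the blade resting on the pin at (297,350). I'll ease off slightly, let go and withdraw.

Emit:
{"fn": "servo_tool", "kwargs": {"series": [[[0, 0, 0.1, 0, 0, 0, 10], [0, 0, 0, 0, 0, 0, 40], [0, 0, 0, 0, 0, 0, 60], [0, 0, 0, 0, 0, 0, 60], [0, 0, 0, 0, 0, 0, 60], [0, 0, 0, 0, 0, 0, 60], [0, 0, 0, 0, 0, 0, 60]]]}}

```text
clock: 14.15
eef_pos: [0.6045, 0.1073, 0.0579]
eef_rot: [0.619, 0.755, 0.16, 0.146]
ft_force: [-0.2, 0.1, -0.2]
finger_gap: 0.0509
finger_force: 0.0
```

Emit:
{"fn": "servo_tool", "kwargs": {"series": [[[0, 0, 0, 0, 0, -5, 60], [0, 0, 0, 0, 0, -10, 60], [0, 0, 0, 0, 0, -30, 60], [0, 0, 0, 0, 0, -40, 60], [0, 0, 0, 0, 0, -45, 60], [0, 0, 0, 0, 0, -45, 60], [0, 0, 0, 0, 0, -20, 60], [0, 0, 0, 0, 0, 0, 60]]]}}

```text
clock: 14.95
eef_pos: [0.5233, 0.0955, 0.2388]
eef_rot: [0.618, 0.755, 0.162, 0.148]
ft_force: [-0.2, 0.3, -0.2]
finger_gap: 0.0512
finger_force: 0.0
```

Emit:
{"fn": "servo_tool", "kwargs": {"series": [[[0, 0, 0, 0, 0, -45, 60], [0, 0, 0, 0, 0, -45, 60], [0, 0, 0, 0, 0, -45, 60], [0, 0, 0, 0, 0, -45, 60], [0, 0, 0, 0, 0, 0, 60]]]}}

```text
clock: 15.45
eef_pos: [0.4484, 0.0846, 0.4034]
eef_rot: [0.618, 0.754, 0.163, 0.148]
ft_force: [0.4, 0.2, 0.0]
finger_gap: 0.0515
finger_force: 0.0
```

```bash
python3 -c "
from plan import *
from h import *
print(ctrl.observe()['clock'])
a=ctrl.camera('top')['img'][165:235,230:330]; b=ctrl.camera('scene')['img'][170:240,250:350]
cv2.imwrite('pics/end.png',cv2.resize(np.hstack([a,b])[:,:,::-1],(800,280),interpolation=cv2.INTER_CUBIC))"
```

```text
15.45
```

View pics/end.png

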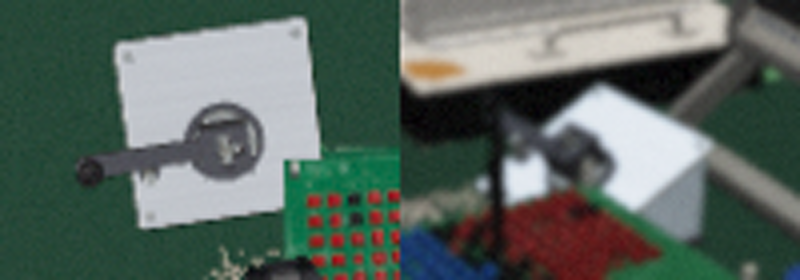

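The final picture shows the arm seated on the collar with its blade against the pin at (150,175), and the gripper clear. Handing in.

```bash
python3 -c "
from rig import ctrl
print(ctrl.close_job())"
```

```text
the job is handed in; nothing more can be done
None
```

The long selector arm is seated on the spindle's collar, swung anticlockwise until it touched the stop pin, and released; I handed the job in at about 15.5 s, and the hand-in call returned no verdict.

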